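Discard a broken glass swan through the pedal trap

ROBOT

A 6-joint arm with a two-finger parallel gripper is mounted at the origin on the work surface. World frame = base frame: x ahead of the robot, y to its left, z up, the work surface at z = 0. Lengths are in m, angles in rad, forces in N, time in s.
With the tool pointing down it reaches from about 0.275 to 0.725 m from the base axis. Payload 5.6 kg.
Tool frame: the origin (TCP) lies between the finger pads; the fingertips stand 22 mm ahead of it and the grasp point (between the pads) lies 3 mm ahead of it; z points along the fingers, y is the line along which they close (so a half turn about z gives the same grasp; the last joint's range is limited). The gripper opens to 85 mm and grips with 20 to 120 N. Pads are 22 mm wide; open, the fingers measure 114 mm over their backs; the gripper's body (76 mm by 85 mm) begins 54 mm behind the grasp point. The pads swing forward as they close: fully open they stand 13 mm farther back than shut.
Start: joints at [-0.846, 0.255, 0.108, 0, -1.424, -0.285], TCP at [0.234, -0.498, 0.253] pointing down, gripper open.
Joint ranges: [-2.95, 2.95], [-1.21, 1.97], [-1.09, 1.5], [-2.87, 1.71], [-2.94, -0.07], [-3.05, 3.05]. Speed limits (rad/s): [2.57, 2.57, 3.14, 3.14, 3.14, 3.14].

INTERFACE

Orientations are given as a rotation vector (axis times angle).
In Python, from cell import bot, sensors, read_camera, finish_job gives the robot as it stands (bot), with the cameras as plain functions, the job as plain functions and the readings (sensors).
- The arm moves only by the shell command python3 jog.py 'ROWS' [FORCE]. ROWS is a JSON object whose key "plan" holds a list of rows, 1 to 5 of them, each of 7 numbers: a rotation vector rx, ry, rz in rad, then dx, dy, dz in m, then the finger opening in m; each row is the pose to reach, as a shift and turn from the pose commanded when the command began, along the tool's axes at that moment; what a row does not reach only later rows make up. A row lasts 1/10 s, in which the tool goes at most 0.05 m and 0.15 rad, less where a joint would pass 70% of its speed; a pose out of reach is approached as far as the arm can. The fingers move at their own pace and stop on an object; FORCE is the grip in N (left out, the last holds). Time passes only in rows, so rows that do not move let the fingers close. It prints the time, the measured TCP pose, the force, the opening and the grip force at its end. Input that does not fit is refused with a message, and nothing moves.
- sensors.get_state(): the state, without advancing time (a new reading comes with each control period).
- read_camera(name): name is "scene" or "top"; returns a dict with "color" (480x640x3 uint8, red, green, blue), "mtx" (3x3 intrinsics, pixels), "position" and "rotation" of the camera in the world. Camera axes: x right, y up, looking along -z (the intrinsics and any distortion apply to the point x, -y, -z); pixel columns grow to the right and rows downward; lengths in m; the calibration is good to about 2 mm. A picture is of the moment at which its call begins. There is no depth.
- finish_job(): hands the job in; it is judged then, once.
The state is a dict: "clock": time; "joint_pos": joint angles; "joint_velocities": joint speeds; "effort": joint torques, N m; "tcp_pos": TCP position; "orientation": TCP orientation; "wrist_force": force on the tool from outside, world axes, zero at the start; "ft_torque": the same for the moment, N m; "width": finger opening in m; "grasp_force": force on a finger pad.
Only numpy, scipy, OpenCV 4.12 (cv2) and the standard library are available. Lean on these libraries where they do the work, as an engineer would, in place of code of your own. Each camera call takes 0.05 s, during which the arm holds its last target. There are 200 camera calls.

TASK

One of the three glass swans on the stall has lost its neck. Stand the broken swan upright in the middle of the closed flap on top of the cullet box and let go of it, then press the box's pedal fully down to its stop and keep it there a moment so that the flap drops the swan into the box. Let the pedal come back up so the flap shuts, and leave the two good swans, the sand timer and the bracelet standing where they are.

Things in the scene. Friction and masses are not known exactly. Their poses are not given: they have to be found in the camera images.
- broken_swan: loose broken swan, 46 mm tall, about 50 g: black round base 34 mm across and 16 mm high with a clear glass egg-shaped body on it (29 mm across at its widest, 30 mm above the table) and only a short stump instead of a neck; the shortest of the three swans. Origin: centre of the underside, z up. Best gripped across the black base (34 mm, any yaw)
- swan_a: whole glass swan to be left alone: same base and body, with curved neck and wings, 87 mm tall; neck leans to its -x. Origin: centre of the underside, z up
- swan_b: second whole glass swan, same as swan_a, to be left alone. Origin: centre of the underside, z up
- sand_timer: sand timer, two black discs 56 mm across joined by three posts around glass, 100 mm tall, to be left alone. Origin: centre of the underside
- bracelet: bead bracelet lying flat, 79 mm outer diameter, 15 mm high, to be left alone. Origin: centre of the underside
- cullet_box: fixed grey metal box 150 x 150 mm, 175 mm high, clear window on its +x side; steel top with a 110 (x) by 100 (y) mm opening closed by the flap; inside the floor is 6 mm above the table, walls 6 mm. Pedal on its -y side: foot plate 8 mm high reaching 228 mm from the box centre. Origin: centre of the underside; x, y along the sides; it may be yawed
- flap_mid (a point): middle of the flap's upper face, level with the box top (175 mm above the table) when shut; moves with the flap
- flap (a joint): dark steel trap flap 106 (x) by 96 (y) mm hinged along the box's +y side of the opening; 0 shut and level, 1.14 rad hanging open inside the box. It is linked to the pedal: flap angle = 3.8 x pedal angle; the pedal spring holds it shut under the swan, but pushing on it with more than about 2 N makes it give. It shuts when the pedal is released
- pedal (a joint): spring pedal, a steel plate 85 mm wide and 128 mm long with a black rubber tread; hinged along the box's x direction, 88 mm from the box centre on its -y side and 22 mm above the table. 0 up (free end raised, slope 0.34 rad), 0.30 rad fully down on its stop, nearly level. At the tread centre it takes about 5 N to start and 12 N to bottom out; springs back up by itself
- pedal_pad (a point): centre of the pedal's tread on its upper face, 100 mm along the plate from its hinge, where to press; about 63 mm above the table when up and 34 mm when fully down; 180 mm from the box centre toward -y of the box. It moves with the pedal

How it is judged:
On the way, in this order (a step that is already met when the one before it is completed fails the run):
1. the broken swan stands upright in the middle of the shut flap (within 25 mm), let go (horizontal distance between broken_swan and flap_mid below 0.025 m and z of broken_swan in the frame of cullet_box between 0.168 and 0.182 m and angle between broken_swan's own z axis and vertical below 0.15 rad and value of joint flap below 0.06 rad and linear speed of broken_swan below 0.03 m/s and contact force between the fingers and broken_swan below 0.1 N), for 0.2 s.
2. the pedal is fully down on its stop (at least 0.28 of 0.30 rad) for a moment (value of joint pedal above 0.28 rad), for 0.3 s.
At the end, for the whole second after the job is handed in: the broken swan lies at rest inside the cullet box (origin less than 90 mm above the box's underside), the pedal is back up (under 0.04 rad) and the flap is shut (under 0.08 rad) (z of broken_swan in the frame of cullet_box below 0.09 m and x of broken_swan in the frame of cullet_box between -0.075 and 0.075 m and y of broken_swan in the frame of cullet_box between -0.075 and 0.075 m and linear speed of broken_swan below 0.05 m/s and value of joint pedal below 0.04 rad and value of joint flap below 0.08 rad); the robot touches nothing.
It fails at once if a good swan, the sand timer or the bracelet is shifted more than 20 mm or tipped (over 0.4 rad) (distance of any of swan_a, swan_b, sand_timer, bracelet from where it was at the start of the episode above 0.02 m or angle between any of swan_a, swan_b, sand_timer's own z axis and vertical above 0.4 rad).
It also fails if it takes over 58 s, if anything falls off the work surface, if the arm or the gripper's body presses on something with over 40 N, if the wrist force passes 120 N, or if a joint passes its speed limit or range.

## Working session

There is one attempt and no reset: what is moved stays moved. The work goes in short steps, Python scripts to look and compute and a shell command to move; the robot and the scene stay as the last step left them, time stands still between calls to the robot, and variables do not carry over. Pictures are saved under pics/ and viewed, at most 10 in all, crops included, and the job is handed in when it is done.

```bash
mkdir -p pics; ls
cat > h.py <<'E'
import numpy as np, cv2
from cell import bot, sensors, read_camera, finish_job
def ray(c,u,v):
    K=np.array(c["mtx"]);d=np.linalg.solve(K,[u,v,1.0]);d=np.array([d[0],-d[1],-d[2]])
    R=np.array(c["rotation"])
    return np.array(c["position"]),R@d
def onz(c,u,v,z):
    p,d=ray(c,u,v);return p+d*(z-p[2])/d[2]
def proj(c,P):
    q=np.array(c["rotation"]).T@(np.array(P)-c["position"]);q=np.array(c["mtx"])@[q[0],-q[1],-q[2]]
    return q[:2]/q[2]
E
python3 - <<'E'
from h import *
for n in("scene","top"):
    c=read_camera(n);cv2.imwrite(f"pics/{n}0.png",c["color"][:,:,::-1])
    print({k:v for k,v in c.items() if k!="color"})
print(sensors.get_state())
E
```

```text
cell.py
jog.py
pics
{'mtx': array([[618.60690461,   0.        , 321.95004904],
       [  0.        , 618.60690461, 248.9084073 ],
       [  0.        ,   0.        ,   1.        ]]), 'position': array([ 1.03554166, -0.90243637,  0.82790846]), 'rotation': array([0.93646358, 0.20990006, 0.46279765])}
{'mtx': array([[612.05245033,   0.        , 319.27176865],
       [  0.        , 612.05245033, 231.35651966],
       [  0.        ,   0.        ,   1.        ]]), 'position': array([ 0.46309083, -0.00919533,  1.26575629]), 'rotation': array([ 0.0820205 , -0.09503872, -1.55349365])}
{'clock': 0.1, 'joint_pos': array([-8.46399346e-01,  2.55690011e-01,  1.07140942e-01, -4.03338096e-04,
       -1.42388076e+00, -2.84599655e-01]), 'joint_velocities': array([ 0.00032585, -0.00106858,  0.00270375,  0.00196292,  0.00059533,
       -0.00055667]), 'effort': array([-3.26469584e-03, -3.87602091e+01,  2.38474739e+01,  5.37777722e+00,
       -3.74315845e-03, -8.24361592e-06]), 'tcp_pos': array([ 0.234046  , -0.49728251,  0.25249068]), 'orientation': array([ 6.85090615e-01, -3.06553131e+00, -2.54877669e-03]), 'wrist_force': array([ 0.23056574, -0.28124717,  0.66140761]), 'ft_torque': array([-0.04688329, -0.02530732,  0.08130465]), 'grasp_force': 0.0, 'width': 0.08539790364925873}
```

View pics/scene0.png

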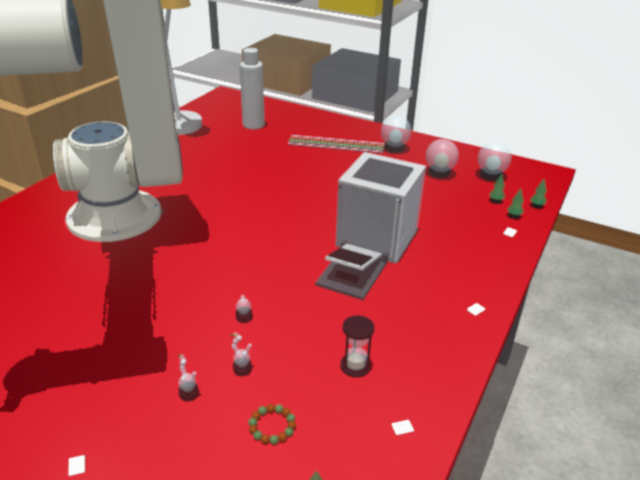

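View pics/top0.png

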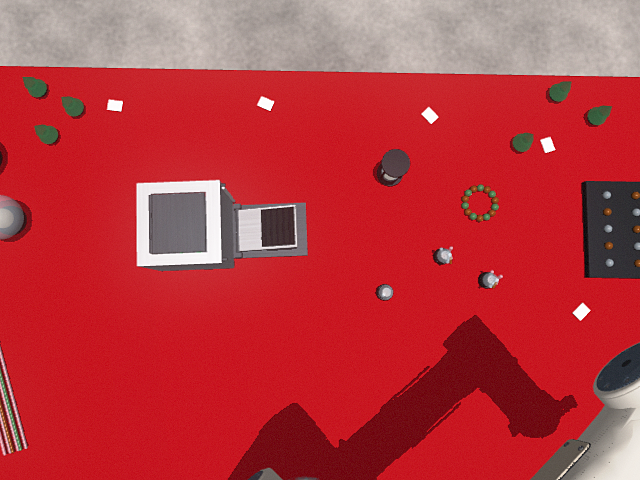

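The scene view shows the broken swan at about (244,306), with the good swans at (241,355) and (187,380). In the top view the broken swan is at (385,292), the box top spans (137,183) to (222,265), and the tread is at about (279,227). Next I'll measure the positions.

```bash
cat > m.py <<'E'
from h import *
import h
from scipy.spatial.transform import Rotation as R
_r=read_camera
def cam(n):
    c=_r(n);c["rotation"]=R.from_rotvec(c["rotation"]).as_matrix();return c
E
python3 - <<'E'
from m import *
t=cam("top");s=cam("scene")
def blob(c,x0,x1,y0,y1,f):
    w=c["color"][y0:y1,x0:x1].astype(int);m=f(w[...,0],w[...,1],w[...,2]).astype(np.uint8)
    n,l,st,ce=cv2.connectedComponentsWithStats(m);i=1+np.argmax(st[1:,4])
    k=max(cv2.findContours((l==i).astype(np.uint8),0,1)[0],key=cv2.contourArea)
    return ce[i]+[x0,y0],st[i]+[x0,y0,0,0,0],k.reshape(-1,2)+[x0,y0]
red=lambda r,g,b:~((r>g*2.0)&(r>90))
ce,st,k=blob(t,365,405,272,312,red);(u,v),rad=cv2.minEnclosingCircle(k.astype(np.float32));print("swan top",ce,st,(u,v),rad)
for z in(0.008,.016,.03):print(z,onz(t,*ce,z),onz(t,u,v,z), rad*(1.266-z)/612)
dark=lambda r,g,b:(r<90)&(g<50)
ce2,st2,_=blob(s,225,262,290,325,lambda r,g,b:~((r>g*2.0)&(r>110)));print("scene",ce2,st2)
# two-ray triangulation of blob centres
p1,d1=ray(t,*ce);p2,d2=ray(s,*ce2);x=np.linalg.lstsq(np.c_[d1,-d2],p2-p1,rcond=None)[0];print("tri",p1+d1*x[0],p2+d2*x[1])
for n,w in(("a",(430,458,243,268)),("b",(476,505,266,292)),("timer",(370,412,145,188)),("brac",(455,505,178,226))):
    c0,st,_=blob(t,*w,red);print(n,c0,onz(t,*c0,.02),st)
# box top
ce,st,k=blob(t,125,230,170,275,lambda r,g,b:(r>170)&(g>170)&(b>170))
q=cv2.boxPoints(cv2.minAreaRect(k));P=np.array([onz(t,*a,.175) for a in q]);print("boxtop",q,P[:,:2],P.mean(0),np.linalg.norm(P-np.roll(P,1,0),axis=1))
ce,st,k=blob(t,143,212,186,258,lambda r,g,b:(r<140)&(g<140));q=cv2.boxPoints(cv2.minAreaRect(k));P=np.array([onz(t,*a,.175) for a in q]);print("flap",P.mean(0),np.linalg.norm(P-np.roll(P,1,0),axis=1),P[:,:2])
ce,st,k=blob(t,245,300,200,255,lambda r,g,b:(r<75)&(g<60));q=cv2.boxPoints(cv2.minAreaRect(k));P=np.array([onz(t,*a,.063) for a in q]);print("tread",st,P.mean(0),P[:,:2])
ims=cv2.resize(t["color"][160:310,125:325,::-1],None,fx=4,fy=4);cv2.imwrite("pics/c1.png",ims)
cv2.imwrite("pics/c2.png",np.hstack([cv2.resize(t["color"][270:315,365:410,::-1],(400,400)),cv2.resize(s["color"][285:330,222:267,::-1],(400,400))]))
E
```

```text
swan top [384.13063063 291.89189189] [376 284  17  17 222] (384.20001220703125, 292.0) 8.440469741821289
0.008 [ 0.48327795 -0.15322174  0.008     ] [ 0.48305982 -0.15336457  0.008     ] 0.017349854469299316
0.016 [ 0.48314955 -0.15230565  0.016     ] [ 0.4829328  -0.15244758  0.016     ] 0.017239521531497732
0.03 [ 0.48292485 -0.15070251  0.03      ] [ 0.48271053 -0.15084284  0.03      ] 0.017046438890344958
scene [243.34169279 309.80877743] [236 295  16  27 319]
tri [ 0.48312245 -0.1521123   0.01768856] [ 0.48344119 -0.15189871  0.01766922]
a [442.57894737 255.56015038] [ 0.55877398 -0.27114893  0.02      ] [433 247  20  18 266]
b [488.26369863 279.40410959] [ 0.51159113 -0.36393055  0.02      ] [478 270  25  19 292]
timer [392.6519774  167.08135593] [ 0.74118465 -0.16876971  0.02      ] [377 149  33  37 885]
brac [471.15196078 196.01960784] [ 0.6830216  -0.33126435  0.02      ] [461 184  29  31 204]
boxtop [[134.41656 182.3307 ]
 [218.95901 179.68877]
 [221.56    262.91998]
 [137.01755 265.56195]] [[0.6706124  0.31763169]
 [0.6780164  0.16544264]
 [0.52756591 0.15578765]
 [0.52053755 0.30567401]] [0.59918307 0.236134   0.175     ] [0.15055047 0.15236905 0.15075998 0.15005106]
flap [0.59906684 0.23805029 0.175     ] [0.10953992 0.10254284 0.10962914 0.10140382] [[0.65186346 0.29262064]
 [0.65565022 0.19014774]
 [0.54619096 0.18404696]
 [0.54256272 0.28538584]]
tread [ 261  207   34   39 1174] [0.60878345 0.06489313 0.063     ] [[0.64393565 0.09920921]
 [0.64767781 0.03532126]
 [0.57359133 0.03079394]
 [0.569929   0.0942481 ]]
```

View pics/c2.png

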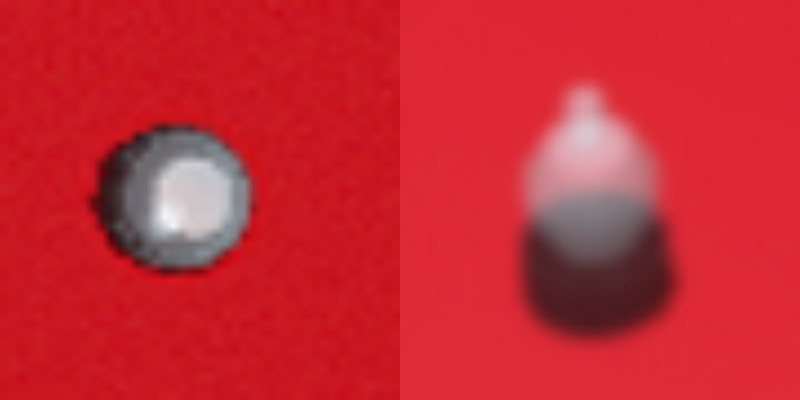

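View pics/c1.png

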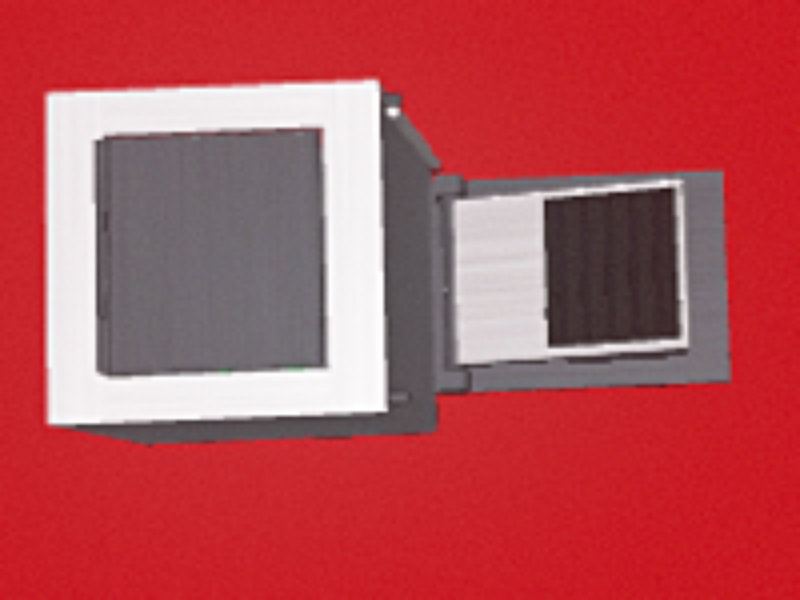

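The views agree. The broken swan is at (0.483, -0.152) by both the table plane and triangulation. The box centre is at (0.599, 0.237) with a yaw of about 0.05, its sides measure 150 mm, and the pad is near (0.609, 0.058). I'll move above the swan.

```bash
cat > go.py <<'E'
import sys;from m import *
s=sensors.get_state();o=R.from_rotvec(s["orientation"])
w=np.array([float(a) for a in sys.argv[1:4]])
print("at",s["tcp_pos"].round(4),"tool shift",o.inv().apply(w-s["tcp_pos"]).round(4),"tool z",o.as_matrix()[:,2].round(3),"w",s["width"],s["grasp_force"],"t",s["clock"])
E
python3 jog.py '{"plan": [[0,0,0,-0.02,0.01,0,0.085],[0,0,0,-0.06,0.033,0,0.085],[0,0,0,-0.1,0.055,0,0.085],[0,0,0,-0.14,0.078,0,0.085],[0,0,0,-0.18,0.1,0,0.085]]}' 30
python3 jog.py '{"plan": [[0,0,0,-0.04,0.022,0.02,0.085],[0,0,0,-0.08,0.044,0.04,0.085],[0,0,0,-0.12,0.066,0.06,0.085],[0,0,0,-0.16,0.088,0.08,0.085],[0,0,0,-0.19,0.105,0.09,0.07]]}'
python3 jog.py '{"plan": [[0,0,0,0,0,0,0.06],[0,0,0,0,0,0,0.06],[0,0,0,0,0,0,0.06],[0,0,0,0,0,0,0.06]]}'
python3 go.py 0.483 -0.1525 0.08
```

```text
clock: 0.7
tcp_pos: [0.3551, -0.3289, 0.2532]
orientation: [-0.685, 3.066, 0.0]
wrist_force: [1.1, 0.3, -0.5]
width: 0.0847
grasp_force: 0.0
clock: 1.2
tcp_pos: [0.4819, -0.1522, 0.1614]
orientation: [0.686, -3.063, -0.002]
wrist_force: [-0.0, -0.6, 0.1]
width: 0.0725
grasp_force: 0.0
clock: 1.6
tcp_pos: [0.4814, -0.1554, 0.1638]
orientation: [-0.683, 3.066, -0.0]
wrist_force: [0.1, 0.2, 0.1]
width: 0.06
grasp_force: 0.0
at [ 0.4814 -0.1554  0.1638] tool shift [-0.0026  0.002   0.0838] tool z [ 0.001 -0.    -1.   ] w 0.060023547624267724 0.0 t 1.6
```

```bash
python3 jog.py '{"plan": [[0,0,0,-0.0026,0.002,0.03,0.06],[0,0,0,-0.0026,0.002,0.06,0.06],[0,0,0,-0.0026,0.002,0.085,0.06],[0,0,0,-0.0026,0.002,0.1,0.06],[0,0,0,-0.0026,0.002,0.1,0.06]]}'
python3 go.py 0.483 -0.1525 0.025
python3 - <<'E'
from m import *
s=cam("scene");t=cam("top")
cv2.imwrite("pics/c3.png",np.hstack([cv2.resize(t["color"][240:340,335:435,::-1],(400,400)),cv2.resize(s["color"][240:340,194:294,::-1],(400,400))]))
E
```

```text
clock: 2.1
tcp_pos: [0.4814, -0.1523, 0.0616]
orientation: [0.682, -3.063, -0.002]
wrist_force: [0.8, 0.1, 0.2]
width: 0.06
grasp_force: 0.0
at [ 0.4814 -0.1523  0.0616] tool shift [-0.0015 -0.0009  0.0366] tool z [-0.004  0.    -1.   ] w 0.059959918841924364 0.0 t 2.1
```

View pics/c3.png

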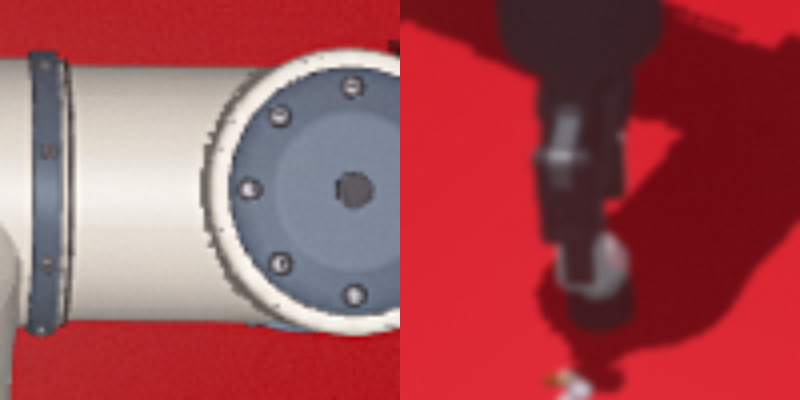

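The near finger is beside the swan and in front of it, the swan still stands, and nothing is touching. I'll descend and grip.

```bash
python3 jog.py '{"plan": [[0,0,0,-0.001,-0.001,0.015,0.06],[0,0,0,-0.001,-0.001,0.027,0.06],[0,0,0,-0.001,-0.001,0.035,0.06],[0,0,0,-0.001,-0.001,0.037,0.06],[0,0,0,-0.001,-0.001,0.037,0.06]]}'
python3 go.py 0.483 -0.1525 0.024
python3 jog.py '{"plan": [[0,0,0,0,0,0,0.045],[0,0,0,0,0,0,0.03],[0,0,0,0,0,0,0.03],[0,0,0,0,0,0,0.03],[0,0,0,0,0,0,0.03]]}' 25
python3 jog.py '{"plan": [[0,0,0,0,0,0,0.03],[0,0,0,0,0,0,0.03],[0,0,0,0,0,0,0.03]]}' 25
python3 go.py 0.483 -0.1525 0.024
```

```text
clock: 2.7
tcp_pos: [0.4845, -0.1523, 0.0263]
orientation: [0.685, -3.066, 0.0]
wrist_force: [-0.4, -0.5, -0.4]
width: 0.0597
grasp_force: 0.0
at [ 0.4845 -0.1523  0.0263] tool shift [0.0015 0.0004 0.0023] tool z [-0. -0. -1.] w 0.05971867337412006 0.0 t 2.7
clock: 3.2
tcp_pos: [0.485, -0.1522, 0.027]
orientation: [-0.686, 3.065, -0.001]
wrist_force: [-0.9, 1.0, 6.3]
width: 0.0326
grasp_force: 24.8
clock: 3.5
tcp_pos: [0.485, -0.1522, 0.027]
orientation: [-0.685, 3.065, -0.001]
wrist_force: [-2.1, 1.5, 5.8]
width: 0.033
grasp_force: 24.8
at [ 0.485  -0.1522  0.027 ] tool shift [0.0019 0.0006 0.003 ] tool z [ 0.001 -0.    -1.   ] w 0.033041086896896076 24.791638255119324 t 3.5
```

```bash
python3 jog.py '{"plan": [[0,0,0,0,0,-0.01,0.03],[0,0,0,0,0,-0.025,0.03],[0,0,0,0,0,-0.04,0.03],[0,0,0,0,0,-0.05,0.03],[0,0,0,0,0,-0.05,0.03]]}'
python3 jog.py '{"plan": [[0,0,0,0,0,-0.04,0.03],[0,0,0,0,0,-0.08,0.03],[0,0,0,0,0,-0.12,0.03],[0,0,0,0,0,-0.16,0.03],[0,0,0,0,0,-0.18,0.03]]}'
python3 jog.py '{"plan": [[0,0,0,0,0,0,0.03],[0,0,0,0,0,0,0.03]]}'
python3 go.py 0.599 0.2375 0.257
python3 - <<'E'
from m import *
s=cam("scene")
cv2.imwrite("pics/c4.png",cv2.resize(s["color"][130:330,150:350,::-1],(600,600)))
E
```

```text
clock: 4.0
tcp_pos: [0.4855, -0.1523, 0.0778]
orientation: [-0.685, 3.063, -0.001]
wrist_force: [0.8, 0.0, -0.1]
width: 0.0323
grasp_force: 24.9
clock: 4.5
tcp_pos: [0.4853, -0.1525, 0.2595]
orientation: [-0.685, 3.062, -0.003]
wrist_force: [0.3, -1.0, 0.4]
width: 0.0325
grasp_force: 25.1
clock: 4.7
tcp_pos: [0.4843, -0.1519, 0.2553]
orientation: [0.685, -3.065, -0.002]
wrist_force: [0.0, 0.2, -0.6]
width: 0.0322
grasp_force: 25.2
at [ 0.4843 -0.1519  0.2553] tool shift [-0.2696  0.3035 -0.0014] tool z [-0.001  0.001 -1.   ] w 0.03215605021350168 25.154617130756378 t 4.7
```

View pics/c4.png

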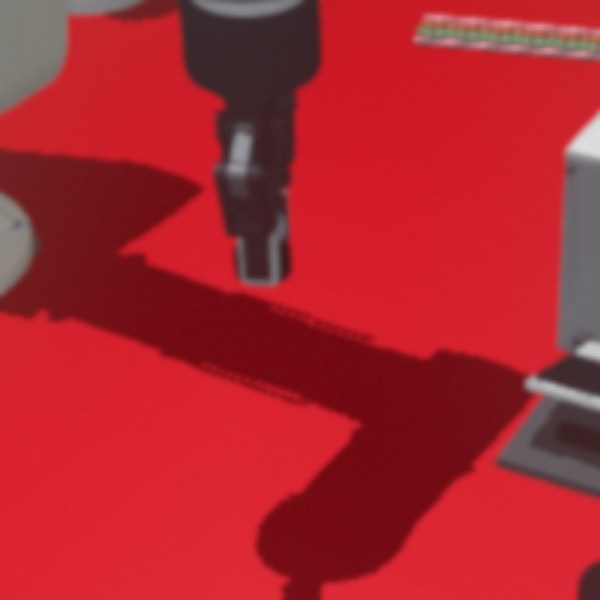

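The swan has left the table and is between the fingers (around (260,250) in the crop). I'll carry it over the box.

```bash
python3 jog.py '{"plan": [[0,0,0,-0.01,0.012,0,0.03],[0,0,0,-0.034,0.038,0,0.03],[0,0,0,-0.06,0.068,0,0.03],[0,0,0,-0.086,0.097,0,0.03],[0,0,0,-0.112,0.126,0,0.03]]}'
python3 jog.py '{"plan": [[0,0,0,-0.026,0.03,0,0.03],[0,0,0,-0.052,0.06,0,0.03],[0,0,0,-0.078,0.088,0,0.03],[0,0,0,-0.104,0.117,0,0.03],[0,0,0,-0.125,0.14,0,0.03]]}'
python3 jog.py '{"plan": [[0,0,0,-0.017,0.019,0,0.03],[0,0,0,-0.027,0.031,0,0.03],[0,0,0,-0.032,0.037,0,0.03],[0,0,0,-0.032,0.037,0,0.03],[0,0,0,-0.032,0.037,0,0.03]]}'
python3 go.py 0.599 0.2375 0.205
python3 - <<'E'
from m import *
s=cam("scene")
cv2.imwrite("pics/c5.png",cv2.resize(s["color"][60:210,300:450,::-1],(600,600)))
E
```

```text
clock: 5.25
tcp_pos: [0.5317, 0.0109, 0.2544]
orientation: [0.684, -3.063, -0.0]
wrist_force: [0.2, -1.1, -0.4]
width: 0.0324
grasp_force: 25.2
clock: 5.75
tcp_pos: [0.5853, 0.1913, 0.2538]
orientation: [0.686, -3.062, 0.001]
wrist_force: [0.1, -0.9, -0.6]
width: 0.0325
grasp_force: 25.2
clock: 6.25
tcp_pos: [0.5988, 0.2356, 0.2562]
orientation: [0.684, -3.066, 0.001]
wrist_force: [0.4, -0.2, -1.2]
width: 0.0326
grasp_force: 25.2
at [0.5988 0.2356 0.2562] tool shift [-0.001   0.0016  0.0512] tool z [-0. -0. -1.] w 0.032627522459955 25.15513300895691 t 6.25
```

View pics/c5.png

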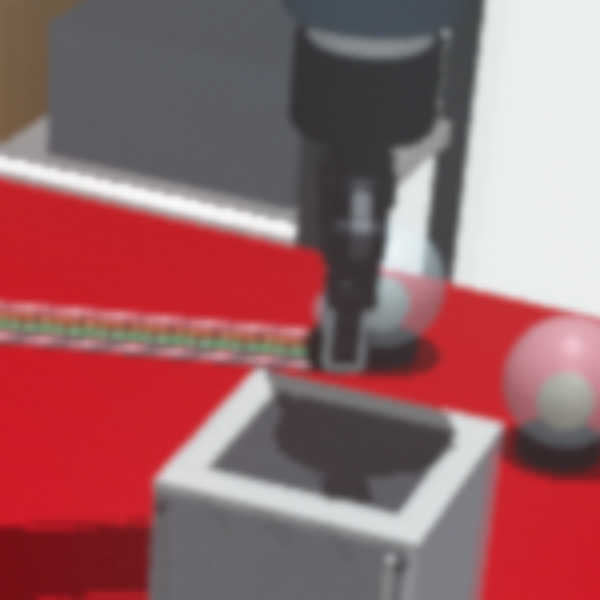

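```bash
python3 jog.py '{"plan": [[0,0,0,-0.001,0.0016,0.015,0.03],[0,0,0,-0.001,0.0016,0.03,0.03],[0,0,0,-0.001,0.0016,0.04,0.03],[0,0,0,-0.001,0.0016,0.046,0.03],[0,0,0,-0.001,0.0016,0.048,0.03]]}'
for i in 1 2 3; do python3 jog.py '{"plan": [[0,0,0,0,0,0,0.03]]}'|grep -E 'tcp|wrist'; done
python3 go.py 0.599 0.2375 0.204
```

```text
clock: 6.8
tcp_pos: [0.599, 0.2378, 0.208]
orientation: [0.684, -3.066, 0.0]
wrist_force: [0.2, -0.4, -0.6]
width: 0.0324
grasp_force: 25.2
tcp_pos: [0.5993, 0.2381, 0.2086]
wrist_force: [-0.7, -0.5, 0.4]
tcp_pos: [0.5995, 0.2384, 0.2091]
wrist_force: [0.4, -0.0, -0.8]
tcp_pos: [0.5994, 0.2385, 0.2089]
wrist_force: [0.4, 0.1, -0.7]
at [0.5994 0.2385 0.2089] tool shift [ 0.0008 -0.0007  0.0049] tool z [ 0.001  0.001 -1.   ] w 0.032430460664335616 25.155141949653625 t 7.1
```

```bash
python3 jog.py '{"plan": [[0,0,0,0,0,0.003,0.03],[0,0,0,0,0,0.005,0.03],[0,0,0,0,0,0.005,0.03],[0,0,0,0,0,0.005,0.03]]}'
for i in 1 2 3; do python3 jog.py '{"plan": [[0,0,0,0,0,0.0005,0.03]]}'|grep -E 'tcp|wrist'; done
```

```text
clock: 7.5
tcp_pos: [0.5991, 0.2384, 0.2032]
orientation: [0.685, -3.066, 0.0]
wrist_force: [0.1, -1.2, 0.2]
width: 0.0327
grasp_force: 25.2
tcp_pos: [0.5992, 0.2384, 0.2029]
wrist_force: [1.0, 0.6, 0.2]
tcp_pos: [0.5992, 0.2384, 0.2024]
wrist_force: [-0.1, -0.3, -0.8]
tcp_pos: [0.5992, 0.2384, 0.202]
wrist_force: [-1.1, 1.2, 1.8]
```

There is a first touch at z = 0.202, as predicted. I'll release.

```bash
python3 jog.py '{"plan": [[0,0,0,0,0,0,0.036],[0,0,0,0,0,0,0.04],[0,0,0,0,0,0,0.045],[0,0,0,0,0,0,0.05],[0,0,0,0,0,0,0.056]]}'
python3 jog.py '{"plan": [[0,0,0,0,0,0,0.062],[0,0,0,0,0,0,0.062],[0,0,0,0,0,0,0.062]]}'
python3 jog.py '{"plan": [[0,0,0,0,0,-0.01,0.062],[0,0,0,0,0,-0.03,0.062],[0,0,0,0,0,-0.055,0.062],[0,0,0,0,0,-0.08,0.062],[0,0,0,0,0,-0.1,0.062]]}'
python3 jog.py '{"plan": [[0,0,0,0.02,-0.025,0,0.02],[0,0,0,0.045,-0.055,0,0.0],[0,0,0,0.07,-0.08,0,0.0],[0,0,0,0.09,-0.11,0,0.0],[0,0,0,0.11,-0.125,0,0]]}'
python3 go.py 0.609 0.058 0.12
python3 - <<'E'
from m import *
s=cam("scene");t=cam("top")
cv2.imwrite("pics/c6.png",np.hstack([cv2.resize(t["color"][170:290,125:245,::-1],(400,400)),cv2.resize(s["color"][120:240,320:440,::-1],(400,400))]))
E
```

```text
clock: 8.3
tcp_pos: [0.5992, 0.2384, 0.2018]
orientation: [-0.685, 3.066, 0.0]
wrist_force: [0.1, 0.1, -0.8]
width: 0.0561
grasp_force: 0.0
clock: 8.6
tcp_pos: [0.5991, 0.2384, 0.2018]
orientation: [0.685, -3.066, -0.0]
wrist_force: [-0.7, 0.7, -1.1]
width: 0.0621
grasp_force: 0.0
clock: 9.1
tcp_pos: [0.5994, 0.2383, 0.3045]
orientation: [-0.685, 3.064, 0.001]
wrist_force: [0.6, -0.3, -0.1]
width: 0.0622
grasp_force: 0.0
clock: 9.6
tcp_pos: [0.5526, 0.0763, 0.3029]
orientation: [-0.683, 3.065, -0.001]
wrist_force: [0.4, -0.0, -0.5]
width: 0.0002
grasp_force: 0.0
at [0.5526 0.0763 0.3029] tool shift [-0.0431 -0.0403  0.183 ] tool z [ 0.001 -0.    -1.   ] w 0.0001580165893682199 0.0 t 9.6
```

View pics/c6.png

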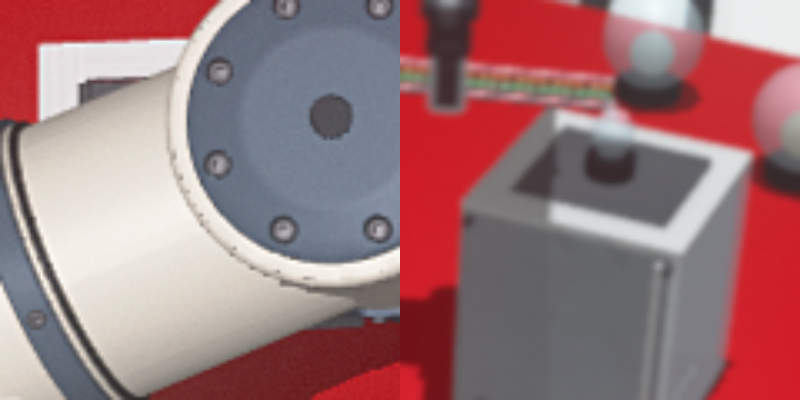

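The swan stands upright on the flap, with its base at about crop pixel (610,168), which is scene pixel (383,170). I'll check how well it is centred and move over the pedal.

```bash
python3 - <<'E'
from m import *
s=cam("scene");print(onz(s,383,171,.182))
for P in((.599,.237,.175),(.609,.058,.063)):print(proj(s,P))
E
python3 jog.py '{"plan": [[0,0,0,-0.01,-0.01,0.03,0],[0,0,0,-0.025,-0.024,0.06,0],[0,0,0,-0.038,-0.036,0.09,0],[0,0,0,-0.043,-0.04,0.12,0],[0,0,0,-0.043,-0.04,0.14,0]]}'
python3 jog.py '{"plan": [[0,0,0,0,0,0.01,0],[0,0,0,0,0,0.02,0],[0,0,0,0,0,0.03,0],[0,0,0,0,0,0.035,0],[0,0,0,0,0,0.035,0]]}'
python3 go.py 0.609 0.058 0.085
```

```text
[0.60342069 0.22885538 0.182     ]
[382.36806855 171.79795516]
[348.41330376 255.50360235]
clock: 10.25
tcp_pos: [0.609, 0.0611, 0.1589]
orientation: [0.685, -3.063, -0.0]
wrist_force: [-0.3, 0.3, 0.2]
width: -0.0001
grasp_force: 0.0
clock: 10.75
tcp_pos: [0.6086, 0.0607, 0.1265]
orientation: [0.685, -3.065, -0.0]
wrist_force: [0.2, 0.1, -0.8]
width: -0.0003
grasp_force: 0.0
at [0.6086 0.0607 0.1265] tool shift [ 0.0007 -0.0026  0.0415] tool z [-0. -0. -1.] w -0.00029665111442247203 0.0 t 10.75
```

```bash
python3 jog.py '{"plan": [[0,0,0,0.0007,-0.0026,0.015,0],[0,0,0,0.0007,-0.0026,0.03,0],[0,0,0,0.0007,-0.0026,0.04,0],[0,0,0,0.0007,-0.0026,0.05,0],[0,0,0,0.0007,-0.0026,0.058,0]]}'
python3 jog.py '{"plan": [[0,0,0,0,0,0.005,0],[0,0,0,0,0,0.008,0],[0,0,0,0,0,0.01,0],[0,0,0,0,0,0.011,0],[0,0,0,0,0,0.012,0]]}'
python3 jog.py '{"plan": [[0,0,0,0,0,0.001,0],[0,0,0,0,0,0.001,0]]}'
```

```text
clock: 11.25
tcp_pos: [0.6107, 0.057, 0.0708]
orientation: [-0.686, 3.062, -0.004]
wrist_force: [-1.5, -4.7, 10.0]
width: 0.0001
grasp_force: 4.4
clock: 11.75
tcp_pos: [0.611, 0.056, 0.06]
orientation: [-0.686, 3.062, -0.006]
wrist_force: [-2.0, -7.4, 11.5]
width: -0.0001
grasp_force: 5.5
clock: 11.95
tcp_pos: [0.611, 0.0558, 0.059]
orientation: [-0.686, 3.062, -0.007]
wrist_force: [-1.4, -7.7, 11.5]
width: 0.0002
grasp_force: 5.5
```

```bash
python3 jog.py '{"plan": [[0,0,0,0,0,0.002,0],[0,0,0,0,0,0.003,0],[0,0,0,0,0,0.003,0]]}'
python3 jog.py '{"plan": [[0,0,0,0,0,0.001,0],[0,0,0,0,0,0.002,0],[0,0,0,0,0,0.002,0]]}'
python3 jog.py '{"plan": [[0,0,0,0,0,0.001,0],[0,0,0,0,0,0.001,0]]}'
```

```text
clock: 12.25
tcp_pos: [0.6111, 0.0556, 0.0562]
orientation: [-0.686, 3.062, -0.007]
wrist_force: [-1.3, -7.8, 12.5]
width: 0.0
grasp_force: 6.0
clock: 12.55
tcp_pos: [0.6111, 0.0555, 0.0556]
orientation: [-0.687, 3.061, -0.008]
wrist_force: [-5.5, -7.7, 18.9]
width: 0.0003
grasp_force: 10.0
clock: 12.75
tcp_pos: [0.6112, 0.0555, 0.0556]
orientation: [-0.687, 3.061, -0.008]
wrist_force: [-8.5, -7.8, 25.5]
width: -0.0
grasp_force: 12.5
```

The measured height has stopped falling and the force is climbing, so the pedal is on its stop. I'll hold it there and then release.

```bash
python3 jog.py '{"plan": [[0,0,0,0,0,0,0],[0,0,0,0,0,0,0],[0,0,0,0,0,0,0],[0,0,0,0,0,0,0],[0,0,0,0,0,0,0]]}'
python3 jog.py '{"plan": [[0,0,0,0,0,0,0],[0,0,0,0,0,0,0],[0,0,0,0,0,0,0],[0,0,0,0,0,0,0],[0,0,0,0,0,0,0]]}'
python3 jog.py '{"plan": [[0,0,0,0,0,-0.008,0],[0,0,0,0,0,-0.016,0],[0,0,0,0,0,-0.026,0],[0,0,0,0,0,-0.04,0],[0,0,0,0,0,-0.06,0]]}'
python3 jog.py '{"plan": [[0,0,0,0,0,-0.03,0],[0,0,0,0.02,-0.02,-0.06,0],[0,0,0,0.05,-0.05,-0.09,0],[0,0,0,0.08,-0.08,-0.12,0],[0,0,0,0.11,-0.11,-0.15,0]]}'
python3 jog.py '{"plan": [[0,0,0,0.03,-0.03,0,0],[0,0,0,0.06,-0.06,0,0],[0,0,0,0.07,-0.07,0,0],[0,0,0,0.07,-0.07,0,0],[0,0,0,0.07,-0.07,0,0]]}'
python3 - <<'E'
from m import *
s=cam("scene");t=cam("top")
cv2.imwrite("pics/c7.png",np.hstack([cv2.resize(t["color"][160:320,125:325,::-1],(400,320)),cv2.resize(s["color"][140:300,300:460,::-1],(320,320))]))
E
```

```text
clock: 13.25
tcp_pos: [0.6112, 0.0555, 0.0556]
orientation: [-0.687, 3.061, -0.008]
wrist_force: [-8.0, -8.6, 25.0]
width: 0.0
grasp_force: 12.5
clock: 13.75
tcp_pos: [0.6112, 0.0555, 0.0556]
orientation: [-0.687, 3.061, -0.008]
wrist_force: [-8.1, -7.8, 25.7]
width: -0.0001
grasp_force: 12.5
clock: 14.25
tcp_pos: [0.6087, 0.0579, 0.1098]
orientation: [0.685, -3.064, 0.0]
wrist_force: [-0.3, 0.9, -0.1]
width: 0.0003
grasp_force: 0.0
clock: 14.75
tcp_pos: [0.5573, -0.0852, 0.2579]
orientation: [-0.686, 3.066, -0.0]
wrist_force: [0.9, -1.4, 0.2]
width: 0.0002
grasp_force: 0.0
clock: 15.25
tcp_pos: [0.5247, -0.1768, 0.2563]
orientation: [0.685, -3.066, -0.0]
wrist_force: [0.1, -0.1, 0.2]
width: -0.0005
grasp_force: 0.0
```

View pics/c7.png

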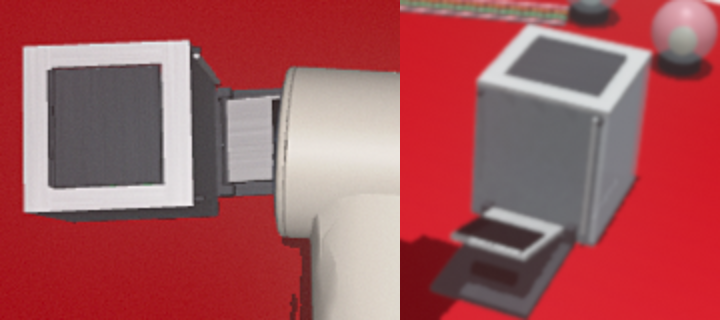

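The flap is shut at about crop pixel (105,125) with no swan on it, and the pedal at (510,235) is back up. The arm is clear at z = 0.256 m, so I'll hand the job in.

```bash
python3 -c "
from cell import bot, sensors, read_camera, finish_job
print(finish_job())"
```

```text
the job is handed in; nothing more can be done
None
```

I handed the job in at about 15 s: the broken swan stood on the flap within about 10 mm of its middle, the pedal was held on its stop for about a second, and the last picture shows the flap shut and empty with the pedal back up; I saw no contact with the other pieces, but I didn't see the swan inside the box or re-measure the pieces, and no verdict came back.

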